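# Empty the weighing scoop and hold the balance's recessed calibration button

## Task

The gravel sample has been weighed: lift the loaded scoop off the balance, tip all four stones out of it into the open white tub, and set the empty scoop down flat on the bench, so that nothing is on the balance. Only then take the stylus from its wooden block, reach its thin end through the round hole in the balance's front deck and press the recessed calibration button all the way down. Finish like that, still gripping the stylus and holding the button down, and leave the bottle, flask, thermo-hygrometer and lidded pot where they stand.

Things in the scene. Friction and masses are not known exactly. Their poses are not given: they have to be found in the camera images.
- balance: Light-grey top-pan laboratory balance, fixed, 190 mm wide (its y), 260 mm deep (its x). Origin at bench level under its centre. Its front deck (x from -130 to -45 mm, top 55 mm high) faces -x and bears a dark display window and, at its -y end, a round hole; behind it a square steel platform, 150 mm, top 75 mm high, centred at x = +40 mm, is its highest part.
- aperture (a point): Centre of the round hole in the front deck, at the level of the deck's top, 55 mm above the bench; in the balance's frame at x = -87.5, y = -55 mm (the end of the deck away from the display). Vertical hole, 14 mm across, through a 12 mm thick plate; the black calibration button, 15 mm across, lies under it with its top 14 mm below the deck's top.
- cal_button (a joint): Travel of the recessed calibration button straight down, in m: 0 up, 0.005 fully down on a firm stop. Spring: about 1.2 N to start it, 4.2 N fully down.
- scoop: Loose aluminium weighing scoop, 0.13 kg, on the balance's platform. Origin: underside, mid-pan; x to the open pouring end, -x to the handle, z up. Pan 120 mm long (x -60 to +60), 100 mm wide at the back, 70 at the pouring end, floor 3 thick, side walls 26 high, back wall 32. Handle: straight grey bar along x, x -70 to -144 mm, flat sides, 16 wide (y), 22 tall (z 19 to 41). It sits level unaided.
- scoop_handle (a point): Grip point in the middle of the handle bar: in the scoop's frame x = -100 mm, 30 mm above the underside. The bench on the right of the balance, around world x = 0.44, y = -0.27 m, is always clear for setting the scoop down.
- scoop_lip (a point): Middle of the scoop's pouring edge, on its floor: in the scoop's frame x = +60 mm, 3 mm above the underside.
- tub: Loose open white plastic tub, 0.4 kg, 150 (x) x 200 (y) mm outside, 65 mm high, walls and floor 3 mm thick; a flat rim at the top sticks out 6 mm all round. Origin at the centre of its underside.
- stand: Wooden block, fixed, 50 x 50 mm, 55 mm high, with one vertical hole 10 mm across in the middle of its top, 53 mm deep. Origin at the centre of its underside.
- stylus: Stylus standing upright in the block, about 0.035 kg, 126 mm long: round pale-grey handle 14 mm across from 50 to about 120 mm above its tip, below it a steel shank 6 mm across. The handle's shoulder rests on the block's top, so the tip is 5 mm above the bench. Origin at the tip; z up along the stylus.
- stylus_tip (a point): The blunt lower end of the stylus.
- bottle: Bystander: amber bottle, 64 mm across, 140 mm tall. Origin at the centre of its underside.
- flask: Bystander: stoppered flask with brown slurry, 90 mm across, 213 mm tall. Origin at the centre of its underside.
- hygrometer: Bystander: white thermo-hygrometer on a foot, 105 mm wide, 95 mm tall. Origin under its case.
- lidded_pot: Bystander: square lidded pot, 86 mm wide, 66 mm tall. Origin at the centre of its underside.
- stone1: Lump of gravel 1, grey and angular, about 27 mm long, 22 mm wide and high, 22 g, loose in the scoop. It slides down the scoop's floor once that is tilted by about 25 to 30 degrees. Origin at the centre of its underside.
- stone2: Lump of gravel 2, grey and angular, about 27 mm long, 22 mm wide and high, 22 g, loose in the scoop. It slides down the scoop's floor once that is tilted by about 25 to 30 degrees. Origin at the centre of its underside.
- stone3: Lump of gravel 3, grey and angular, about 27 mm long, 22 mm wide and high, 22 g, loose in the scoop. It slides down the scoop's floor once that is tilted by about 25 to 30 degrees. Origin at the centre of its underside.
- stone4: Lump of gravel 4, grey and angular, about 27 mm long, 22 mm wide and high, 22 g, loose in the scoop. It slides down the scoop's floor once that is tilted by about 25 to 30 degrees. Origin at the centre of its underside.
There are look-alikes about, which are no part of the job. Of the things like the scoop, leave any that is green; of the rest the larger one is meant.

How it is judged (in metres and radians):
On the way, in this order (a step that is already met when the one before it is completed fails the run):
1. the scoop is lifted off the platform with all four stones in it (height (world z) of scoop above 0.095 m and contact force between the fingers and scoop above 1 N and z of each of stone1, stone2, stone3, stone4 in the frame of scoop below 0.04 m and distance between each of stone1, stone2, stone3, stone4 and scoop below 0.075 m), for 0.1 s.
2. all four stones lie in the tub (x of stone1 in the frame of tub between -0.075 and 0.075 m and y of stone1 in the frame of tub between -0.1 and 0.1 m and z of stone1 in the frame of tub between -0.002 and 0.055 m and x of stone2 in the frame of tub between -0.075 and 0.075 m and y of stone2 in the frame of tub between -0.1 and 0.1 m and z of stone2 in the frame of tub between -0.002 and 0.055 m and x of stone3 in the frame of tub between -0.075 and 0.075 m and y of stone3 in the frame of tub between -0.1 and 0.1 m and z of stone3 in the frame of tub between -0.002 and 0.055 m and x of stone4 in the frame of tub between -0.075 and 0.075 m and y of stone4 in the frame of tub between -0.1 and 0.1 m and z of stone4 in the frame of tub between -0.002 and 0.055 m), for 0.2 s.
3. the empty scoop stands flat on the bench, let go (height (world z) of scoop below 0.012 m and angle between scoop's own z axis and vertical below 0.15 rad and linear speed of scoop below 0.03 m/s and contact force between the fingers and scoop below 0.2 N), for 0.2 s.
4. the gripped stylus holds the button down through the hole (value of joint cal_button above 0.0035 m and contact force between stylus and cal_button above 1 N and contact force between the fingers and stylus above 1 N and horizontal distance between stylus_tip and aperture below 0.0065 m), for 0.5 s.
At the end, for the whole second after the job is handed in: The button is down by more than 3.5 of its 5 mm, pushed by the stylus with more than 1 N, the fingers gripping the stylus, its tip within 6.5 mm of the hole's axis; all four stones are in the tub; the empty scoop stands on the bench, level (within 0.15 rad) and untouched (all of step 2 and all of step 3 and all of step 4 and contact force between the arm and scoop below 0.2 N); the arm keeps its last pose, push and grip.
It fails at once if the button is pressed before the scoop is down on the bench (value of joint cal_button above 0.0025 m and height (world z) of scoop above 0.04 m).
It fails at once if a bystander is moved by more than 30 mm or knocked over (distance of any of bottle, flask, hygrometer, lidded_pot from where it was at the start of the episode above 0.03 m or angle between any of bottle, flask, hygrometer, lidded_pot's own z axis and vertical above 0.4 rad).
It also fails if it takes over 64 s, if anything falls off the work surface, if the arm or the gripper's body presses on something with over 40 N, if the wrist force passes 120 N, or if a joint passes its speed limit or range.

## Robot

A 6-joint arm with a two-finger parallel gripper is mounted at the origin on the work surface. World frame = base frame: x ahead of the robot, y to its left, z up, the work surface at z = 0. Lengths are in m, angles in degrees, forces in N, time in s.
With the tool pointing down it reaches from about 0.25 to 0.725 m from the base axis. Payload 9.7 kg.
Tool frame: the origin (TCP) lies midway between the tips of the shut fingers; the grasp point (between the pads) lies 19 mm behind it; z points along the fingers, y is the line along which they close (so a half turn about z gives the same grasp; the last joint's range is limited). The gripper opens to 85 mm and grips with 20 to 120 N. Pads are 22 mm wide; open, the fingers measure 114 mm over their backs; the gripper's body (76 mm by 85 mm) begins 54 mm behind the grasp point. The pads swing forward as they close: fully open they stand 13 mm farther back than shut.
Start: joints at [70.245, 4.979, 10.078, 95.1, 0, 90], TCP at [0.186, 0.518, 0.231] pointing down, gripper open.
Joint ranges: [-179.16, 179.16], [-48.56, 103.87], [-65.8, 70.77], [-126.05, 130.52], [-82.76, 87.17], [-180, 180]. Speed limits (degrees/s): [127.2, 127.2, 147.25, 180, 180, 180].

## Interface

Orientations are given as [roll, pitch, yaw] about the fixed x, y, z axes, in that order (R = Rz(yaw) Ry(pitch) Rx(roll)).
In Python, from workcell import bot gives the robot as it stands.
- The arm moves only by the shell command python3 -m crank 'ROWS' [FORCE]. ROWS is JSON, a list of rows, each an object with "gripper": the finger opening in mm, from 0 to 85.4; "travel": the shift along the tool's x, y, z in mm, a list of three; "twist": the turn, a rotation vector about the tool's x, y, z in rad, a list of three. In form: [{"gripper": gripper, "travel": [tx, ty, tz], "twist": [rx, ry, rz]}, ...]. A call has 1 to 12 rows; each row shifts and turns the commanded pose from where the row before left it, along the tool's axes as they then stand; what a row does not reach is not made up. A row lasts 1/8 s, in which the tool goes at most 62.5 mm and 10.7 degrees, less where a joint would pass 70% of its speed; a pose out of reach is approached as far as the arm can. A call is refused whole if a number of a shift passes 62.5 or a number of a turn 0.188, either way. A call with a gripper value outside its range is refused whole. The fingers move at their own pace and stop on an object; FORCE is the grip in N (left out, the last holds). Time passes only in rows, so rows that do not move let the fingers close. It gives the time, the measured TCP pose, the force, the opening and the grip force at its end, in the units of the state.
- bot.get_obs(): the state, without advancing time (a new reading comes with each control period).
- bot.camera(name): name is "side" or "top"; returns the picture (480x640x3 uint8, red, green, blue); there is no depth.
- bot.calibration(name): a dict with "vfov" (degrees; the focal length in pixels is half the picture's height over the tangent of half this angle, whatever the lens; pixels are square), "cx", "cy" (the principal point, pixels), "k1" (the pictures are not rectified: a ray, as slopes to the right and down, at radius r is drawn at 1 + k1 r^2 times it, then the intrinsics apply), "camera_from_world" (4x4, takes a point from world to camera coordinates). Camera axes: x right, y down, z forward; pixel columns grow to the right and rows downward; lengths in m; the calibration is good to about 2 mm. A picture is of the moment at which its call begins. calibration takes no time and is no camera call.
- bot.job_done(): hands the job in; it is judged then, once.
The state is a dict: "time": time; "q": joint angles; "qd": joint speeds; "joint_efforts": joint torques, N m; "ee_pos": TCP position; "tcp_rot": TCP orientation; "wrist_force": force on the tool from outside, world axes, zero at the start; "torque": the same for the moment, N m; "opening": finger opening in m; "grasp_force": force on a finger pad.
Only numpy, scipy, OpenCV 4.12 (cv2) and the standard library are available. Lean on these libraries where they do the work, as an engineer would, in place of code of your own. Each camera call takes 0.05 s, during which the arm holds its last target. There are 200 camera calls.

## Working session

There is one attempt and no reset: what is moved stays moved. The work goes in short steps, Python scripts to look and compute and a shell command to move; the robot and the scene stay as the last step left them, time stands still between calls to the robot, and variables do not carry over. Pictures are saved under pics/ and viewed, at most 10 in all, crops included, and the job is handed in when it is done.

```bash
mkdir -p pics; ls; python3 - <<'E'
from workcell import bot
import cv2
for n in("top","side"):
    cv2.imwrite(f"pics/{n}0.png",bot.camera(n)[:,:,::-1]); print(n,bot.calibration(n))
print(bot.get_obs())
E
```

```text
pics
top {'vfov': 46.64409503389166, 'cx': 319.00768324137243, 'cy': 236.75568647626653, 'k1': -0.15735791969916987, 'camera_from_world': array([[ 0.01563409, -0.9998141 , -0.0112845 , -0.03582244],
       [-0.996613  , -0.01467078, -0.08091531,  0.51017992],
       [ 0.08073471,  0.01251132, -0.9966571 ,  1.23967032],
       [ 0.        ,  0.        ,  0.        ,  1.        ]])}
side {'vfov': 50.96115647939946, 'cx': 310.29409417647975, 'cy': 236.22153839907054, 'k1': -0.11448006811634387, 'camera_from_world': array([[ 0.92180767, -0.38757483,  0.00750852, -0.48179624],
       [-0.25835179, -0.62867385, -0.73350089,  0.16641121],
       [ 0.28900689,  0.6742069 , -0.67964702,  1.28220743],
       [ 0.        ,  0.        ,  0.        ,  1.        ]])}
{'time': 0.1, 'q': array([7.02444867e+01, 5.00891153e+00, 1.00399138e+01, 9.51000759e+01,
       1.01925071e-03, 9.00007085e+01]), 'qd': array([ 0.08854809, -0.12920689,  0.08207835, -0.01794247,  0.02203183,
       -0.05995009]), 'joint_efforts': array([-3.81922086e-05, -5.21561909e+01,  4.65653479e+01,  1.59500999e-02,
       -3.04511070e-05, -9.63065020e-06]), 'ee_pos': array([0.18583067, 0.51743973, 0.23065297]), 'tcp_rot': array([-1.79930926e+02, -1.01839580e-03,  1.60243777e+02]), 'wrist_force': array([-0.18972481,  0.15340101, -0.01605598]), 'torque': array([ 0.07289053,  0.0288729 , -0.01804131]), 'grasp_force': 0.0, 'opening': 0.0854033028394174}
```

View pics/top0.png

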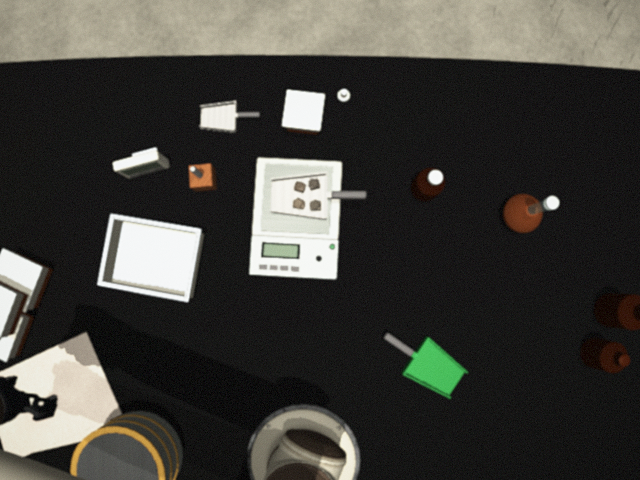

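View pics/side0.png

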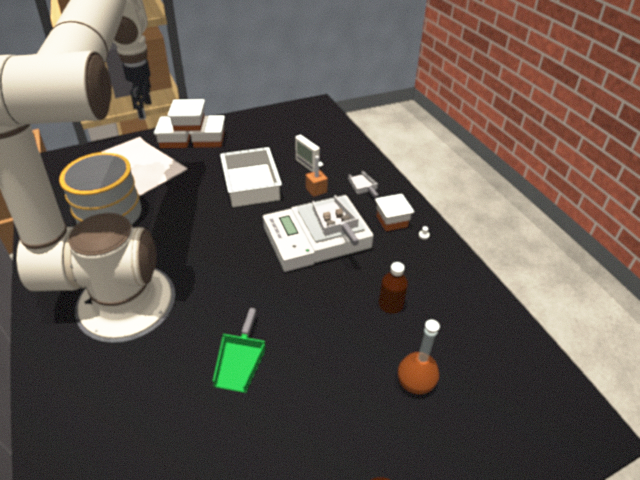

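Candidates for the scoop in the top image are the green one at (435,368), a small grey one at (218,116), and the grey one with stones on the balance at (300,195). The balance one fits because it isn't green, is the larger of the other two, and sits loaded on the platform. I'll confirm it in an enlarged crop.

```bash
cat > h.py <<'E'
import numpy as np, cv2
from workcell import bot
def cam(n):
    c=bot.calibration(n); f=240/np.tan(np.radians(c["vfov"]/2))
    return c,f,np.array(c["camera_from_world"])
def proj(n,P):
    c,f,T=cam(n); p=T[:3,:3]@np.asarray(P,float)+T[:3,3]; s=p[:2]/p[2]
    s=s*(1+c["k1"]*(s@s)); return s*f+[c["cx"],c["cy"]]
def unproj(n,u,v,z):
    c,f,T=cam(n); d=(np.array([u,v],float)-[c["cx"],c["cy"]])/f; s=d.copy()
    for _ in range(30): s=d/(1+c["k1"]*(s@s))
    R=T[:3,:3]; o=-R.T@T[:3,3]; r=R.T@np.append(s,1)
    return o+r*(z-o[2])/r[2]
def crop(n,x0,y0,x1,y1,k,out):
    im=bot.camera(n)[y0:y1,x0:x1,::-1]
    cv2.imwrite(out,cv2.resize(im,None,fx=k,fy=k,interpolation=cv2.INTER_CUBIC))
E
python3 - <<'E'
from h import *
crop("top",90,85,380,305,2.7,"pics/c1.png")
crop("side",205,125,405,275,4,"pics/c2.png")
E
```

```text
(no output)
```

View pics/c1.png

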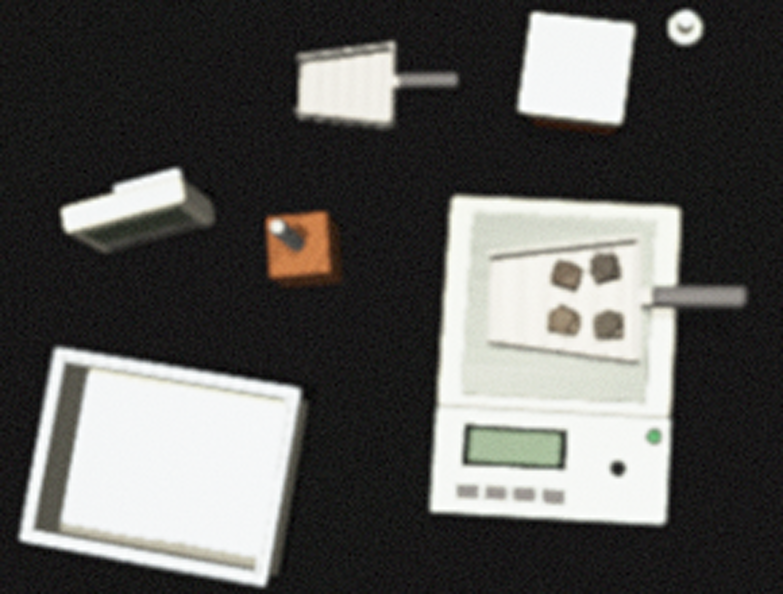

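View pics/c2.png

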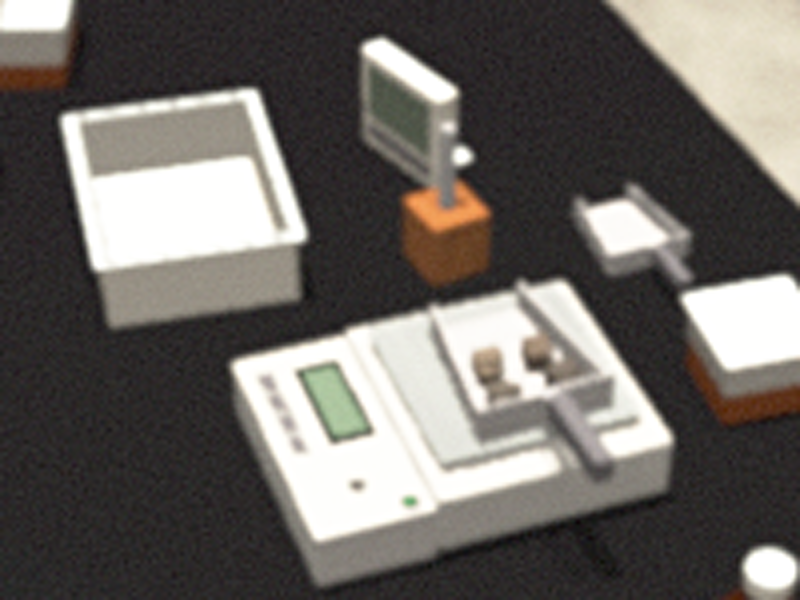

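The crop confirms it. The scoop with four stones is on the balance, larger than the one at top (crop 345,85), with its handle toward -y at crop (700,296). The deck hole is at crop (618,468), the stylus top at (278,229), and the tub rim corners are (56,348), (303,387), (267,585) and (20,542).

```bash
python3 - <<'E'
from h import *
np.set_printoptions(precision=4,suppress=True)
T=lambda u,v,z:unproj("top",90+u/2.7,85+v/2.7,z)
S=lambda u,v,z:unproj("side",205+u/4,125+v/4,z)
a,b=T(653,296,.116),T(746,296,.116);print("handle",a,b,np.linalg.norm(a-b))
print("hole",T(618,468,.055),S(357,485,.053))
c=[T(*p,.055) for p in((431,512),(667,523))];print("deck front",c,np.linalg.norm(c[0]-c[1]))
r=[T(*p,.065) for p in((56,348),(303,387),(267,585),(20,542))];print("tub",r,np.mean(r,0),[np.linalg.norm(r[i]-r[i-1]) for i in range(4)])
bk=[T(*p,.055) for p in((266,217),(327,212),(330,277),(270,284))];print("block",np.mean(bk,0),[np.linalg.norm(bk[i]-bk[i-1]) for i in range(4)])
print("stylus top",T(277,228,.131),S(449,130,.131), "base",S(446,200,.055))
print("pan back",T(637,240,.107),T(637,361,.107),"lip",T(490,258,.101),T(490,345,.101), "side handle end",S(595,462,.11))
print("hyg top",T(62,210,.095),T(185,172,.095),"bottle",unproj("top",436,177,.14),"small scoop",T(345,85,.02),T(458,80,.02),"pot",T(578,70,.066))
E
```

```text
handle [ 0.5923 -0.0549  0.116 ] [ 0.5934 -0.1275  0.116 ] 0.07257877006706676
hole [ 0.4604 -0.029   0.055 ] [ 0.4625 -0.0303  0.053 ]
deck front [array([0.4221, 0.1228, 0.055 ]), array([ 0.4163, -0.0694,  0.055 ])] 0.19227821491375982
tub [array([0.5518, 0.4414, 0.065 ]), array([0.5219, 0.2294, 0.065 ]), array([0.3601, 0.2544, 0.065 ]), array([0.3897, 0.4659, 0.065 ])] [0.4559 0.3478 0.065 ] [np.float64(0.1639675064391113), np.float64(0.2141200416983935), np.float64(0.16374466084126743), np.float64(0.21354102211299295)]
block [0.6395 0.2401 0.055 ] [np.float64(0.05698861522187223), np.float64(0.051841704204898184), np.float64(0.055069152267883656), np.float64(0.050833509157691914)]
stylus top [0.6405 0.2399 0.131 ] [0.6417 0.2307 0.131 ] base [0.6462 0.2441 0.055 ]
pan back [ 0.6383 -0.0418  0.107 ] [ 0.5421 -0.0432  0.107 ] lip [0.6235 0.0747 0.101 ] [0.5539 0.073  0.101 ] side handle end [ 0.5909 -0.124   0.11  ]
hyg top [0.6626 0.4309 0.095 ] [0.6941 0.3277 0.095 ] bottle [ 0.6292 -0.271   0.14  ] small scoop [0.7896 0.2133 0.02  ] [0.7943 0.1148 0.02  ] pot [0.7895 0.0093 0.066 ]
```

```bash
cat >> h.py <<'E'
from scipy.spatial.transform import Rotation as Ro
import json
def pose():
    o=bot.get_obs(); return Ro.from_euler("xyz",o["tcp_rot"],degrees=True),np.array(o["ee_pos"])
def tool(az,th):
    "tool x's heading az deg; th deg: tip swung toward heading from straight down"
    a,t=np.radians([az,th]); h=np.array([np.cos(a),np.sin(a),0]);k=np.array([0,0,1.])
    x=h*np.cos(t)+k*np.sin(t); z=h*np.sin(t)-k*np.cos(t)
    return Ro.from_matrix(np.c_[x,np.cross(z,x),z])
def plan(R1,p1,n=None,start=None):
    "n equal rows (shift, then turn, in tool axes) from the pose now to R1,p1"
    R0,p0=start or pose(); D=R0.inv()*R1; v=D.as_rotvec(); d=R0.inv().apply(np.asarray(p1)-p0)
    n=n or int(max(1,np.ceil(np.linalg.norm(v)/.18),np.ceil(np.linalg.norm(d)*1000/55)))
    w=v/n; M=sum(Ro.from_rotvec(w*k).as_matrix() for k in range(n)); t=np.linalg.solve(M,d)*1000
    print(n,"rows travel",np.round(t,1),"twist",np.round(w,4)); return (R1,np.asarray(p1))
E
python3 - <<'E'
from h import *
R=tool(90,35); z=R.as_matrix()[:,2]; G=np.array([.592,-.086,.105])
p=G-.13*z; print(p)
s=plan(tool(90,0),[.5,.1,.26]); s=plan(R,p,start=s); s=plan(R,G+.019*z,start=s)
E
```

```text
[ 0.592      -0.16056494  0.21148977]
10 rows travel [-55.6  -1.6  -2.9] twist [-1.000e-04  0.000e+00  1.226e-01]
6 rows travel [-44.7  15.3  -3.2] twist [0.     0.1018 0.    ]
3 rows travel [-0.   0.  49.7] twist [0. 0. 0.]
```

```bash
python3 -m crank '[{"gripper":60,"travel":[-55.6,-1.6,-2.9],"twist":[0,0,0.1226]},{"gripper":60,"travel":[-55.6,-1.6,-2.9],"twist":[0,0,0.1226]},{"gripper":60,"travel":[-55.6,-1.6,-2.9],"twist":[0,0,0.1226]},{"gripper":60,"travel":[-55.6,-1.6,-2.9],"twist":[0,0,0.1226]},{"gripper":60,"travel":[-55.6,-1.6,-2.9],"twist":[0,0,0.1226]},{"gripper":60,"travel":[-55.6,-1.6,-2.9],"twist":[0,0,0.1226]},{"gripper":60,"travel":[-55.6,-1.6,-2.9],"twist":[0,0,0.1226]},{"gripper":60,"travel":[-55.6,-1.6,-2.9],"twist":[0,0,0.1226]},{"gripper":60,"travel":[-55.6,-1.6,-2.9],"twist":[0,0,0.1226]},{"gripper":60,"travel":[-55.6,-1.6,-2.9],"twist":[0,0,0.1226]},{"gripper":60,"travel":[0,0,0],"twist":[0,0,0]}]' 60
python3 - <<'E'
from h import *
R=tool(90,35); z=R.as_matrix()[:,2]; G=np.array([.592,-.086,.105])
plan(R,G-.13*z)
E
```

```text
time: 1.58
ee_pos: [0.5004, 0.0972, 0.2606]
tcp_rot: [180.0, 0.0, 89.7]
wrist_force: [0.7, 0.6, 0.1]
opening: 0.0602
grasp_force: 0.0
6 rows travel [-44.3  15.4  -2.9] twist [ 0.0004  0.1019 -0.001 ]
```

```bash
python3 -m crank '[{"gripper":60,"travel":[-44.3,15.4,-2.9],"twist":[0,0.1019,-0.001]},{"gripper":60,"travel":[-44.3,15.4,-2.9],"twist":[0,0.1019,-0.001]},{"gripper":60,"travel":[-44.3,15.4,-2.9],"twist":[0,0.1019,-0.001]},{"gripper":60,"travel":[-44.3,15.4,-2.9],"twist":[0,0.1019,-0.001]},{"gripper":60,"travel":[-44.3,15.4,-2.9],"twist":[0,0.1019,-0.001]},{"gripper":60,"travel":[-44.3,15.4,-2.9],"twist":[0,0.1019,-0.001]},{"gripper":60,"travel":[0,0,0],"twist":[0,0,0]}]' 60
python3 - <<'E'
from h import *
R=tool(90,35); z=R.as_matrix()[:,2]; G=np.array([.592,-.086,.105])
print(pose()[1]);plan(R,G+.019*z,5)
E
```

```text
time: 2.45
ee_pos: [0.5934, -0.1598, 0.2024]
tcp_rot: [-179.4, -35.4, 89.8]
wrist_force: [-0.1, 0.1, -0.4]
opening: 0.06
grasp_force: 0.0
[ 0.59343282 -0.1598241   0.20244947]
5 rows travel [ 0.8 -0.1 28.2] twist [-0.0018 -0.0014 -0.0006]
```

```bash
python3 -m crank '[{"gripper":60,"travel":[0.8,-0.1,28.2],"twist":[0,0,0]},{"gripper":60,"travel":[0.8,-0.1,28.2],"twist":[0,0,0]},{"gripper":60,"travel":[0.8,-0.1,28.2],"twist":[0,0,0]},{"gripper":60,"travel":[0.8,-0.1,28.2],"twist":[0,0,0]},{"gripper":60,"travel":[0.8,-0.1,28.2],"twist":[0,0,0]},{"gripper":60,"travel":[0,0,0],"twist":[0,0,0]}]' 60
python3 - <<'E'
from h import *
R=tool(90,35); z=R.as_matrix()[:,2]; G=np.array([.592,-.086,.105])
plan(R,G+.019*z,1)
crop("side",205,125,405,275,4,"pics/c3.png")
E
```

```text
time: 3.2
ee_pos: [0.5917, -0.0705, 0.0976]
tcp_rot: [179.9, -35.0, 90.5]
wrist_force: [-0.1, -0.8, -0.1]
opening: 0.0601
grasp_force: 0.0
1 rows travel [-8.5  0.2  4. ] twist [-0.0045 -0.0008  0.0077]
```

View pics/c3.png

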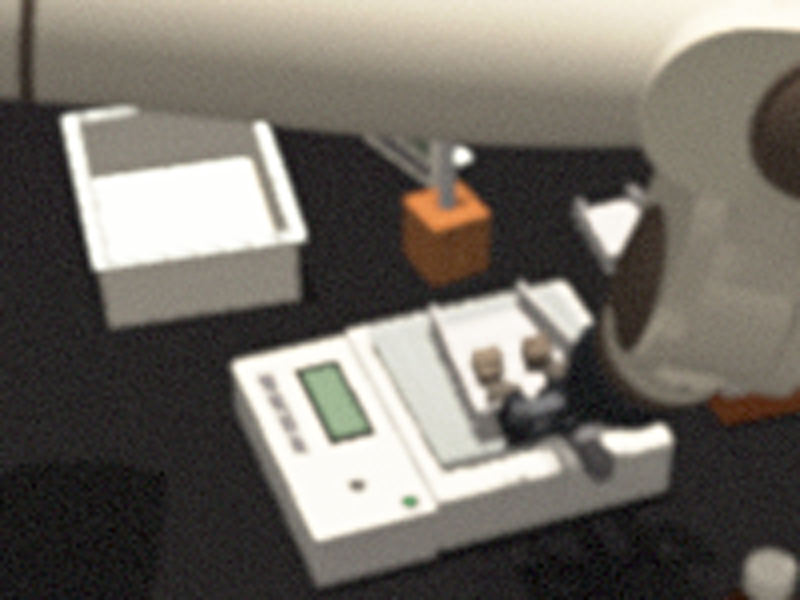

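The fingers straddle the handle without touching it (crop about 560,420), and the scoop and stones haven't moved. I'll correct by a few mm and close.

```bash
python3 -m crank '[{"gripper":60,"travel":[-8.5,0,4],"twist":[0,0,0]},{"gripper":60,"travel":[0,0,0],"twist":[0,0,0]},{"gripper":10,"travel":[0,0,0],"twist":[0,0,0]},{"gripper":8,"travel":[0,0,0],"twist":[0,0,0]},{"gripper":8,"travel":[0,0,0],"twist":[0,0,0]},{"gripper":8,"travel":[0,0,0],"twist":[0,0,0]},{"gripper":8,"travel":[0,0,0],"twist":[0,0,0]},{"gripper":8,"travel":[0,0,0],"twist":[0,0,0]},{"gripper":8,"travel":[0,0,0],"twist":[0,0,0]}]' 100
```

```text
time: 4.38
ee_pos: [0.5927, -0.0777, 0.09]
tcp_rot: [179.8, -35.0, 90.4]
wrist_force: [-0.2, -2.8, 4.9]
opening: 0.0146
grasp_force: 97.5
```

```bash
python3 -m crank '[{"gripper":8,"travel":[2.9,0,-4.1],"twist":[0,0,0]},{"gripper":8,"travel":[5.7,0,-8.2],"twist":[0,0,0]},{"gripper":8,"travel":[5.7,0,-8.2],"twist":[0,0,0]},{"gripper":8,"travel":[8.6,0,-12.3],"twist":[0,0,0]},{"gripper":8,"travel":[11.5,0,-16.4],"twist":[0,0,0]},{"gripper":8,"travel":[11.5,0,-16.4],"twist":[0,0,0]},{"gripper":8,"travel":[11.5,0,-16.4],"twist":[0,0,0]},{"gripper":8,"travel":[11.5,0,-16.4],"twist":[0,0,0]},{"gripper":8,"travel":[8.6,0,-12.3],"twist":[0,0,0]},{"gripper":8,"travel":[5.7,0,-8.2],"twist":[0,0,0]},{"gripper":8,"travel":[0,0,0],"twist":[0,0,0]},{"gripper":8,"travel":[0,0,0],"twist":[0,0,0]}]' 100
python3 - <<'E'
from h import *
cv2.imwrite("pics/t4.png",np.hstack([cv2.resize(bot.camera("side")[100:400,150:450],(400,400)),cv2.resize(bot.camera("top")[60:310,150:400],(400,400))])[:,:,::-1])
E
```

```text
time: 5.88
ee_pos: [0.5921, -0.0777, 0.234]
tcp_rot: [179.9, -35.0, 90.4]
wrist_force: [0.0, -0.3, -2.5]
opening: 0.0146
grasp_force: 97.4
```

View pics/t4.png

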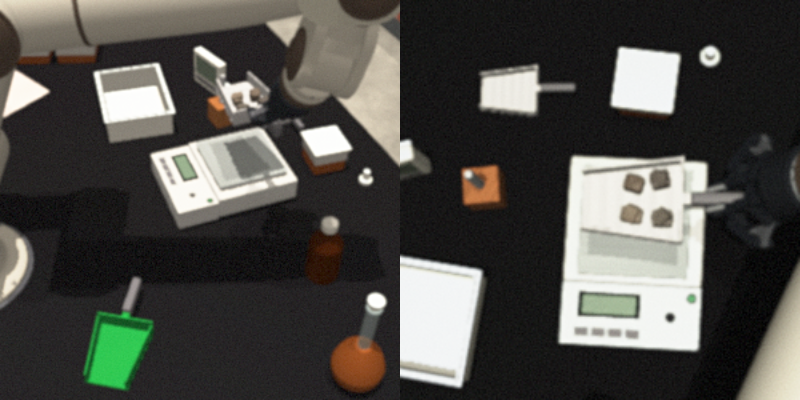

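Lifted with all four stones in the scoop, pan level (right panel, about 645,200). Next I'll carry it to the tub.

```bash
cat >> h.py <<'E'
def pour(phi,L=(.452,.31,.10),az=87,s=.1635):
    "tool pose with scoop lip at L and pan tilted phi deg"
    a,f=np.radians([az,phi]); h=np.array([np.cos(a),np.sin(a),0]);k=np.array([0,0,1.])
    fx=h*np.cos(f)-k*np.sin(f); fz=h*np.sin(f)+k*np.cos(f)
    R=tool(az,35-phi); return R,np.array(L)-s*fx+.027*fz+.019*R.as_matrix()[:,2]
E
python3 - <<'E'
from h import *
s=plan(*pour(0,(.452,.31,.19)))
s=plan(*pour(0),start=s); s=plan(*pour(57),start=s,n=12)
E
```

```text
6 rows travel [ 28.6 -25.4  26.7] twist [-0.0055 -0.0002  0.008 ]
2 rows travel [-25.8   0.   36.9] twist [0. 0. 0.]
12 rows travel [ 8.4  0.  -9.5] twist [-0.     -0.0829  0.    ]
```

Moving more gently, at half speed, to keep the stones still.

```bash
python3 -m crank '[{"gripper":8,"travel":[7,-6.4,6.7],"twist":[0,0,0.002]},{"gripper":8,"travel":[14.3,-12.7,13.3],"twist":[-0.003,0,0.004]},{"gripper":8,"travel":[21.5,-19,20],"twist":[-0.004,0,0.006]},{"gripper":8,"travel":[21.5,-19,20],"twist":[-0.004,0,0.006]},{"gripper":8,"travel":[21.5,-19,20],"twist":[-0.004,0,0.006]},{"gripper":8,"travel":[21.5,-19,20],"twist":[-0.004,0,0.006]},{"gripper":8,"travel":[21.5,-19,20],"twist":[-0.004,0,0.006]},{"gripper":8,"travel":[21.5,-19,20],"twist":[-0.004,0,0.006]},{"gripper":8,"travel":[14.3,-12.7,13.3],"twist":[-0.003,0,0.004]},{"gripper":8,"travel":[7,-6.4,6.7],"twist":[0,0,0.002]},{"gripper":8,"travel":[0,0,0],"twist":[0,0,0]},{"gripper":8,"travel":[0,0,0],"twist":[0,0,0]}]' 100
python3 - <<'E'
from h import *
plan(*pour(0),n=4)
crop("top",60,140,360,340,2.6,"pics/t5.png")
E
```

```text
time: 7.48
ee_pos: [0.445, 0.1571, 0.2021]
tcp_rot: [-179.9, -35.0, 87.0]
wrist_force: [-0.2, -0.6, -2.3]
opening: 0.0145
grasp_force: 97.5
4 rows travel [-12.9  -0.2  18.6] twist [-0.0004 -0.0001  0.0001]
```

View pics/t5.png

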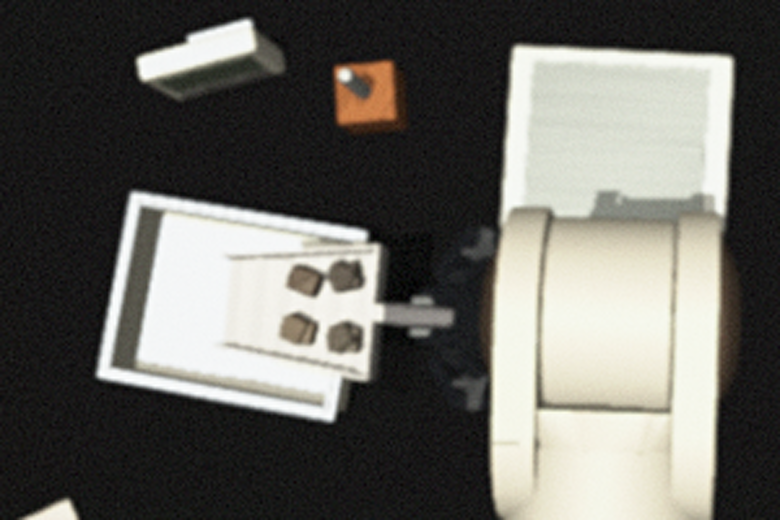

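All four stones are still in the pan, and the lip (crop 228,300) is over the middle of the tub. Lowering, then tipping.

```bash
python3 -m crank '[{"gripper":8,"travel":[-12.9,0,18.6],"twist":[0,0,0]},{"gripper":8,"travel":[-12.9,0,18.6],"twist":[0,0,0]},{"gripper":8,"travel":[-12.9,0,18.6],"twist":[0,0,0]},{"gripper":8,"travel":[-12.9,0,18.6],"twist":[0,0,0]},{"gripper":8,"travel":[0,0,0],"twist":[0,0,0]},{"gripper":8,"travel":[0,0,0],"twist":[0,0,0]}]' 100
python3 - <<'E'
from h import *
plan(*pour(57),n=12)
E
```

```text
time: 8.28
ee_pos: [0.4451, 0.1578, 0.1125]
tcp_rot: [-180.0, -35.0, 87.0]
wrist_force: [-0.5, 0.1, -1.6]
opening: 0.0147
grasp_force: 97.3
12 rows travel [ 8.4 -0.1 -9.4] twist [-0.0001 -0.083   0.0001]
```

```bash
python3 -m crank '[{"gripper":8,"travel":[8.4,0,-9.5],"twist":[0,-0.0829,0]},{"gripper":8,"travel":[8.4,0,-9.5],"twist":[0,-0.0829,0]},{"gripper":8,"travel":[8.4,0,-9.5],"twist":[0,-0.0829,0]},{"gripper":8,"travel":[8.4,0,-9.5],"twist":[0,-0.0829,0]},{"gripper":8,"travel":[8.4,0,-9.5],"twist":[0,-0.0829,0]},{"gripper":8,"travel":[8.4,0,-9.5],"twist":[0,-0.0829,0]},{"gripper":8,"travel":[8.4,0,-9.5],"twist":[0,-0.0829,0]},{"gripper":8,"travel":[8.4,0,-9.5],"twist":[0,-0.0829,0]},{"gripper":8,"travel":[8.4,0,-9.5],"twist":[0,-0.0829,0]},{"gripper":8,"travel":[8.4,0,-9.5],"twist":[0,-0.0829,0]},{"gripper":8,"travel":[8.4,0,-9.5],"twist":[0,-0.0829,0]},{"gripper":8,"travel":[8.4,0,-9.5],"twist":[0,-0.0829,0]}]' 100
python3 -m crank '[{"gripper":8,"travel":[0,0,0],"twist":[0,0,0]},{"gripper":8,"travel":[0,0,0],"twist":[0,0,0]},{"gripper":8,"travel":[0,0,0],"twist":[0,0,0]},{"gripper":8,"travel":[0,0,0],"twist":[0,0,0]}]' 100
python3 - <<'E'
from h import *
plan(*pour(57),n=1)
cv2.imwrite("pics/t6.png",np.hstack([cv2.resize(bot.camera("side")[90:290,180:380],(400,400)),cv2.resize(bot.camera("top")[140:340,60:260],(400,400))])[:,:,::-1])
E
```

```text
time: 9.78
ee_pos: [0.449, 0.2374, 0.2364]
tcp_rot: [180.0, 22.0, 87.1]
wrist_force: [-0.3, -0.2, -2.3]
opening: 0.0148
grasp_force: 97.7
time: 10.28
ee_pos: [0.4487, 0.236, 0.2352]
tcp_rot: [-180.0, 21.9, 87.0]
wrist_force: [0.5, -0.5, -0.6]
opening: 0.0145
grasp_force: 97.6
1 rows travel [ 0.9 -0.6  0.7] twist [-0.0003 -0.0017  0.0007]
```

View pics/t6.png

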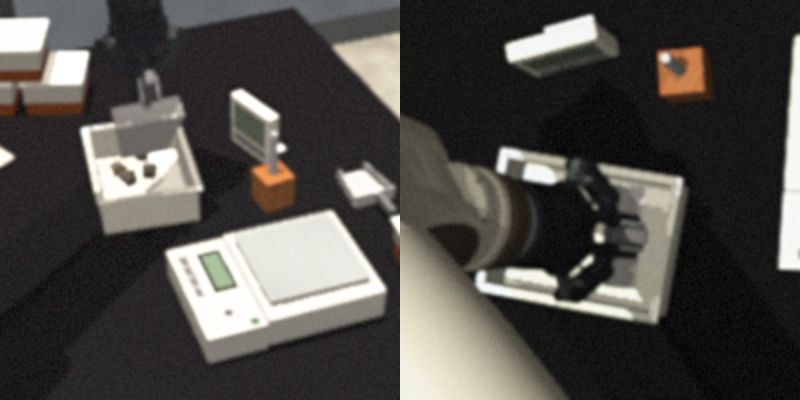

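The stones have dropped into the tub (left panel, about 130,168). I'll tip further to be sure, then level out. The next picture will be checked by stone-coloured blobs.

```bash
python3 -m crank '[{"gripper":8,"travel":[8.4,0,-9.5],"twist":[0,-0.0829,0]},{"gripper":8,"travel":[8.4,0,-9.5],"twist":[0,-0.0829,0]},{"gripper":8,"travel":[8.4,0,-9.5],"twist":[0,-0.0829,0]},{"gripper":8,"travel":[0,0,0],"twist":[0,0,0]},{"gripper":8,"travel":[0,0,0],"twist":[0,0,0]},{"gripper":8,"travel":[0,0,0],"twist":[0,0,0]}]' 100
python3 - <<'E'
from h import *
s=plan(*pour(0,(.452,.31,.16)),n=14)
R=tool(90,35)
# set-down: scoop level beside balance
def put(az,o,zz,th=35):
    h=np.array([np.cos(np.radians(az)),np.sin(np.radians(az)),0])
    R=tool(az,th); return R,np.array([*o,zz+.03])-.1035*h+.019*R.as_matrix()[:,2]
for az in(87,60,30,0): print(az,put(az,(.44,-.27),.002)[1])
E
```

```text
time: 11.12
ee_pos: [0.4505, 0.271, 0.2497]
tcp_rot: [-180.0, 36.1, 87.0]
wrist_force: [-0.5, -0.6, -0.9]
opening: 0.0145
grasp_force: 97.7
14 rows travel [-8.3 -0.   6.4] twist [-0.      0.0886  0.    ]
87 [ 0.43515358 -0.36247514  0.01643611]
60 [ 0.39369898 -0.35019573  0.01643611]
30 [ 0.35980427 -0.31630102  0.01643611]
0 [ 0.34739795 -0.27        0.01643611]
```

```bash
python3 -m crank '[{"gripper":8,"travel":[-9.7,0,7.5],"twist":[0,0.1033,0]},{"gripper":8,"travel":[-9.7,0,7.5],"twist":[0,0.1033,0]},{"gripper":8,"travel":[-9.7,0,7.5],"twist":[0,0.1033,0]},{"gripper":8,"travel":[-9.7,0,7.5],"twist":[0,0.1033,0]},{"gripper":8,"travel":[-9.7,0,7.5],"twist":[0,0.1033,0]},{"gripper":8,"travel":[-9.7,0,7.5],"twist":[0,0.1033,0]},{"gripper":8,"travel":[-9.7,0,7.5],"twist":[0,0.1033,0]},{"gripper":8,"travel":[-9.7,0,7.5],"twist":[0,0.1033,0]},{"gripper":8,"travel":[-9.7,0,7.5],"twist":[0,0.1033,0]},{"gripper":8,"travel":[-9.7,0,7.5],"twist":[0,0.1033,0]},{"gripper":8,"travel":[-9.7,0,7.5],"twist":[0,0.1033,0]},{"gripper":8,"travel":[-9.7,0,7.5],"twist":[0,0.1033,0]}]' 100
python3 -m crank '[{"gripper":8,"travel":[0,0,0],"twist":[0,0,0]}]' 100
cat >> h.py <<'E'
def put(az,o,zz,th=35):
    h=np.array([np.cos(np.radians(az)),np.sin(np.radians(az)),0])
    R=tool(az,th); return R,np.array([*o,zz+.03])-.1035*h+.019*R.as_matrix()[:,2]
E
python3 - <<'E'
from h import *
print(bot.get_obs()["q"])
s=plan(*put(87,(.44,-.27),.12)); plan(*put(87,(.44,-.27),.003),start=s)
E
```

```text
time: 12.62
ee_pos: [0.4444, 0.1567, 0.1724]
tcp_rot: [179.8, -35.0, 87.1]
wrist_force: [-0.2, -0.4, -1.9]
opening: 0.0148
grasp_force: 97.8
time: 12.75
ee_pos: [0.4438, 0.1559, 0.1705]
tcp_rot: [-179.8, -34.8, 86.8]
wrist_force: [0.6, 0.3, -0.4]
opening: 0.0145
grasp_force: 97.8
[ -0.85011615 -12.03735321 -18.44206703  82.16075691  34.74643888
  92.75483111]
10 rows travel [-44.6   1.9 -26.7] twist [-0.0001  0.0004 -0.0003]
3 rows travel [-22.4   0.   31.9] twist [0. 0. 0.]
```

```bash
python3 -m crank '[{"gripper":8,"travel":[-44.6,1.9,-26.7],"twist":[0,0,0]},{"gripper":8,"travel":[-44.6,1.9,-26.7],"twist":[0,0,0]},{"gripper":8,"travel":[-44.6,1.9,-26.7],"twist":[0,0,0]},{"gripper":8,"travel":[-44.6,1.9,-26.7],"twist":[0,0,0]},{"gripper":8,"travel":[-44.6,1.9,-26.7],"twist":[0,0,0]},{"gripper":8,"travel":[-44.6,1.9,-26.7],"twist":[0,0,0]},{"gripper":8,"travel":[-44.6,1.9,-26.7],"twist":[0,0,0]},{"gripper":8,"travel":[-44.6,1.9,-26.7],"twist":[0,0,0]},{"gripper":8,"travel":[-44.6,1.9,-26.7],"twist":[0,0,0]},{"gripper":8,"travel":[-44.6,1.9,-26.7],"twist":[0,0,0]},{"gripper":8,"travel":[0,0,0],"twist":[0,0,0]},{"gripper":8,"travel":[0,0,0],"twist":[0,0,0]}]' 100
python3 - <<'E'
from h import *
plan(*put(87,(.44,-.27),.004),n=6)
E
```

```text
time: 14.25
ee_pos: [0.4375, -0.3611, 0.1369]
tcp_rot: [-179.9, -34.7, 87.1]
wrist_force: [0.5, -0.1, -2.1]
opening: 0.0148
grasp_force: 97.8
6 rows travel [-11.5  -0.4  16.1] twist [-0.0004  0.0008  0.0001]
```

```bash
python3 -m crank '[{"gripper":8,"travel":[-11.5,-0.4,16.1],"twist":[0,0,0]},{"gripper":8,"travel":[-11.5,-0.4,16.1],"twist":[0,0,0]},{"gripper":8,"travel":[-11.5,-0.4,16.1],"twist":[0,0,0]},{"gripper":8,"travel":[-11.5,-0.4,16.1],"twist":[0,0,0]},{"gripper":8,"travel":[-11.5,-0.4,16.1],"twist":[0,0,0]},{"gripper":8,"travel":[-11.5,-0.4,16.1],"twist":[0,0,0]},{"gripper":8,"travel":[0,0,0],"twist":[0,0,0]},{"gripper":8,"travel":[0,0,0],"twist":[0,0,0]}]' 100
python3 -m crank '[{"gripper":8,"travel":[-1.1,0,1.6],"twist":[0,0,0]},{"gripper":8,"travel":[0,0,0],"twist":[0,0,0]}]' 100
```

```text
time: 15.25
ee_pos: [0.4346, -0.3628, 0.0178]
tcp_rot: [-179.9, -34.8, 87.0]
wrist_force: [0.4, -0.0, -1.6]
opening: 0.0146
grasp_force: 98.4
time: 15.5
ee_pos: [0.4346, -0.3628, 0.0157]
tcp_rot: [-179.9, -34.8, 87.0]
wrist_force: [0.3, -1.0, -0.6]
opening: 0.0146
grasp_force: 98.4
```

```bash
python3 -m crank '[{"gripper":8,"travel":[-0.6,0,0.8],"twist":[0,0,0]},{"gripper":50,"travel":[0,0,0],"twist":[0,0,0]},{"gripper":50,"travel":[0,0,0],"twist":[0,0,0]},{"gripper":50,"travel":[0,0,0],"twist":[0,0,0]},{"gripper":50,"travel":[0,0,-30],"twist":[0,0,0]},{"gripper":50,"travel":[0,0,-40],"twist":[0,0,0]},{"gripper":50,"travel":[0,0,-40],"twist":[0,0,0]},{"gripper":50,"travel":[20,0,-30],"twist":[0,0,0]},{"gripper":50,"travel":[20,0,-30],"twist":[0,0,0]},{"gripper":50,"travel":[0,0,0],"twist":[0,0,0]},{"gripper":50,"travel":[0,0,0],"twist":[0,0,0]}]' 60
python3 - <<'E'
from h import *
cv2.imwrite("pics/t7.png",np.hstack([cv2.resize(bot.camera("side")[120:420,130:430],(400,400)),cv2.resize(bot.camera("top")[140:440,90:490],(400,300),interpolation=cv2.INTER_CUBIC).repeat(1,0) if 0 else cv2.resize(bot.camera("top")[100:450,90:440],(400,400))])[:,:,::-1])
s=plan(tool(90,0),[.55,.0,.25]); s=plan(tool(60,0),[.64,.24,.25],start=s)
E
```

```text
time: 16.88
ee_pos: [0.4315, -0.4269, 0.1763]
tcp_rot: [-179.9, -34.8, 87.0]
wrist_force: [0.4, 0.3, -0.4]
opening: 0.05
grasp_force: 0.0
9 rows travel [48.5 11.9  8.2] twist [ 0.0015 -0.0676 -0.0056]
5 rows travel [51.3  7.7  0. ] twist [0.     0.     0.1047]
```

View pics/t7.png

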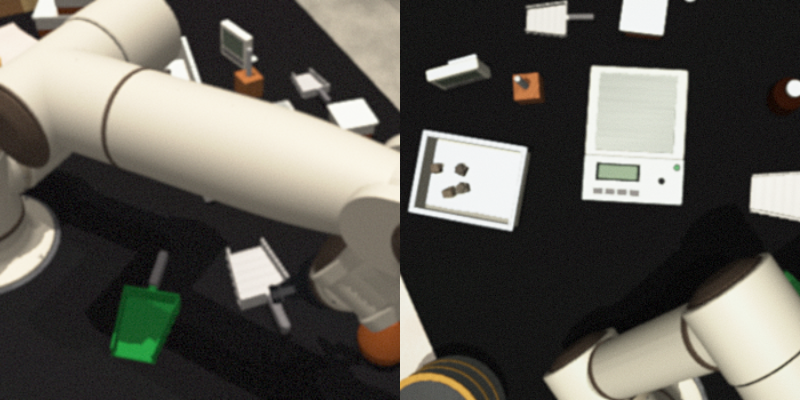

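The last picture shows four stones in the tub (right panel, about 455,178), the scoop flat on the bench (left panel, 260,275), and the bystanders in place. Next I'll move away from the flask and refine the stylus and hole positions numerically.

```bash
python3 -m crank '[{"gripper":50,"travel":[48,0,8],"twist":[0,-0.0676,0]},{"gripper":50,"travel":[48.5,11.9,8.2],"twist":[0,-0.0676,-0.0056]},{"gripper":50,"travel":[48.5,11.9,8.2],"twist":[0,-0.0676,-0.0056]},{"gripper":50,"travel":[48.5,11.9,8.2],"twist":[0,-0.0676,-0.0056]},{"gripper":50,"travel":[48.5,11.9,8.2],"twist":[0,-0.0676,-0.0056]},{"gripper":50,"travel":[48.5,11.9,8.2],"twist":[0,-0.0676,-0.0056]},{"gripper":50,"travel":[48.5,11.9,8.2],"twist":[0,-0.0676,-0.0056]},{"gripper":50,"travel":[48.5,11.9,8.2],"twist":[0,-0.0676,-0.0056]},{"gripper":50,"travel":[48.5,11.9,8.2],"twist":[0,-0.0676,-0.0056]},{"gripper":50,"travel":[0,0,0],"twist":[0,0,0]}]' 60
python3 - <<'E'
from h import *
np.set_printoptions(precision=4,suppress=True)
im=cv2.imread("pics/top0.png"); g=cv2.cvtColor(im,cv2.COLOR_BGR2GRAY).astype(float); hsv=cv2.cvtColor(im,cv2.COLOR_BGR2HSV)
u,v=proj("top",(.4605,-.0295,.055)).round().astype(int); w=g[v-7:v+8,u-7:u+8]; wt=np.clip(190-w,0,None)*(w<190)
yy,xx=np.mgrid[-7:8,-7:8]; c=(u+(wt*xx).sum()/wt.sum(),v+(wt*yy).sum()/wt.sum()); print("hole",c,(wt>0).sum(),unproj("top",*c,.055))
u,v=proj("top",(.64,.24,.131)).round().astype(int); print("cap px",u,v); print(g[v-5:v+9,u-5:u+12].astype(int))
# block top: orange, bright
m=((hsv[...,0]<20)&(hsv[...,1]>120)&(hsv[...,2]>150)).astype(np.uint8); m[:140]=0;m[230:]=0;m[:,:170]=0;m[:,240:]=0
k=max(cv2.findContours(m,0,2)[0],key=cv2.contourArea); r=cv2.minAreaRect(k); print("block",r,unproj("top",*r[0],.055))
s=plan(tool(90,0),[.64,.24,.20])
print(bot.get_obs()["ee_pos"])
E
```

```text
time: 18.23
ee_pos: [0.5411, 0.0032, 0.2494]
tcp_rot: [179.5, 0.1, 89.9]
wrist_force: [0.4, 0.0, -0.7]
opening: 0.05
grasp_force: 0.0
hole (np.float64(318.3709677419355), np.float64(258.0766129032258)) 29 [ 0.4609 -0.0278  0.055 ]
cap px 193 170
[[ 53  77  85  98 108 101 111 109 116 114 122 113 116 124 133 134 137]
 [ 62 118 148 163 179 170 138 118 126 131 132 130 132 139 145 147 146]
 [ 75 136 179 218 229 219 172 122 114 128 134 122 123 130 143 142 148]
 [ 73 150 205 238 239 238 206 132  98 106 112 113 103 114 135 138 146]
 [ 68 139 199 235 243 240 200 125  81  79  87  85  87  96 103 127 135]
 [ 57 112 162 206 228 218 170 100  73  76  70  77  74  82  86 111 134]
 [ 54  99 136 154 163 151 112  88  79  70  72  76  75  85  88  99 127]
 [ 56 101 126 124 106  91  81  80  72  75  70  74  72  72  86  99 125]
 [ 43  96 127 125 114  97  85  78  83  76  77  73  66  70  83 110 133]
 [ 47  93 129 136 128 117 102  88  80  82  77  74  71  66  86 115 141]
 [ 48  87 123 136 130 126 114 106  94  80  77  70  71  70  92 124 141]
 [ 47  85 121 130 128 130 130 119 106  95  83  83  76  87 108 135 144]
 [ 43  87 121 126 132 128 131 130 124 109 102  87  89 103 130 139 143]
 [ 37  83 117 128 130 133 140 135 132 122 119 112 115 126 141 145 140]]
block ((200.5, 175.0), (22.0, 21.0), 90.0) [0.6432 0.24   0.055 ]
5 rows travel [47.4 19.7  9.9] twist [ 0.0017  0.0003 -0.0003]
[0.5411 0.0032 0.2494]
```

```bash
python3 -m crank '[{"gripper":50,"travel":[47.4,20.2,9.9],"twist":[0,0,0]},{"gripper":50,"travel":[47.4,20.2,9.9],"twist":[0,0,0]},{"gripper":50,"travel":[47.4,20.2,9.9],"twist":[0,0,0]},{"gripper":50,"travel":[47.4,20.2,9.9],"twist":[0,0,0]},{"gripper":50,"travel":[47.4,20.2,9.9],"twist":[0,0,0]},{"gripper":50,"travel":[0,0,0],"twist":[0,0,0]},{"gripper":50,"travel":[0,0,0],"twist":[0,0,0]}]' 60
python3 - <<'E'
from h import *
print(pose()[1]);plan(tool(90,0),[.643,.241,.076],6)
E
```

```text
time: 19.1
ee_pos: [0.6446, 0.2341, 0.2015]
tcp_rot: [179.5, 0.1, 89.5]
wrist_force: [0.3, -1.1, 0.3]
opening: 0.0497
grasp_force: 0.0
[0.64457508 0.23406585 0.20147358]
6 rows travel [ 1.2 -0.4 20.9] twist [ 0.0015  0.0003 -0.0014]
```

```bash
python3 -m crank '[{"gripper":50,"travel":[7,-2,0],"twist":[0.009,0.002,-0.008]},{"gripper":50,"travel":[0,0,21],"twist":[0,0,0]},{"gripper":50,"travel":[0,0,21],"twist":[0,0,0]},{"gripper":50,"travel":[0,0,21],"twist":[0,0,0]},{"gripper":50,"travel":[0,0,21],"twist":[0,0,0]},{"gripper":50,"travel":[0,0,21],"twist":[0,0,0]},{"gripper":50,"travel":[0,0,20],"twist":[0,0,0]},{"gripper":50,"travel":[0,0,0],"twist":[0,0,0]},{"gripper":50,"travel":[0,0,0],"twist":[0,0,0]}]' 60
python3 - <<'E'
from h import *
plan(tool(90,0),[.643,.241,.076],1)
E
```

```text
time: 20.23
ee_pos: [0.6434, 0.2419, 0.0787]
tcp_rot: [179.8, -0.1, 90.0]
wrist_force: [0.7, 0.4, 0.7]
opening: 0.05
grasp_force: 0.0
1 rows travel [-0.9 -0.4  2.7] twist [ 0.0029 -0.0014 -0.0007]
```

```bash
python3 -m crank '[{"gripper":50,"travel":[-0.9,-0.4,2.7],"twist":[0,0,0]},{"gripper":8,"travel":[0,0,0],"twist":[0,0,0]},{"gripper":5,"travel":[0,0,0],"twist":[0,0,0]},{"gripper":5,"travel":[0,0,0],"twist":[0,0,0]},{"gripper":5,"travel":[0,0,0],"twist":[0,0,0]},{"gripper":5,"travel":[0,0,0],"twist":[0,0,0]},{"gripper":5,"travel":[0,0,0],"twist":[0,0,0]},{"gripper":5,"travel":[0,0,0],"twist":[0,0,0]}]' 80
```

```text
time: 21.22
ee_pos: [0.6427, 0.2414, 0.0748]
tcp_rot: [179.9, -0.1, 90.0]
wrist_force: [-1.6, -0.1, 5.5]
opening: 0.0118
grasp_force: 77.9
```

```bash
python3 -m crank '[{"gripper":5,"travel":[0,0,-10],"twist":[0,0,0]},{"gripper":5,"travel":[0,0,-25],"twist":[0,0,0]},{"gripper":5,"travel":[0,0,-30],"twist":[0,0,0]},{"gripper":5,"travel":[0,0,-30],"twist":[0,0,0]},{"gripper":5,"travel":[0,0,-15],"twist":[0,0,0]},{"gripper":5,"travel":[0,0,0],"twist":[0,0,0]}]' 80
python3 - <<'E'
from h import *
plan(tool(90,0),[.461,-.0285,.158],9)
E
```

```text
time: 21.98
ee_pos: [0.6429, 0.2414, 0.1852]
tcp_rot: [179.8, -0.1, 90.0]
wrist_force: [-0.2, -0.4, -1.4]
opening: 0.012
grasp_force: 77.8
9 rows travel [-30.  -20.2   3. ] twist [ 0.0003 -0.0001 -0.    ]
```

```bash
python3 -m crank '[{"gripper":5,"travel":[-30,-20.2,3],"twist":[0,0,0]},{"gripper":5,"travel":[-30,-20.2,3],"twist":[0,0,0]},{"gripper":5,"travel":[-30,-20.2,3],"twist":[0,0,0]},{"gripper":5,"travel":[-30,-20.2,3],"twist":[0,0,0]},{"gripper":5,"travel":[-30,-20.2,3],"twist":[0,0,0]},{"gripper":5,"travel":[-30,-20.2,3],"twist":[0,0,0]},{"gripper":5,"travel":[-30,-20.2,3],"twist":[0,0,0]},{"gripper":5,"travel":[-30,-20.2,3],"twist":[0,0,0]},{"gripper":5,"travel":[-30,-20.2,3],"twist":[0,0,0]},{"gripper":5,"travel":[0,0,0],"twist":[0,0,0]},{"gripper":5,"travel":[0,0,0],"twist":[0,0,0]}]' 80
python3 - <<'E'
from h import *
plan(tool(90,0),[.461,-.0285,.137],1)
p=pose()[1]; tip=p-[0,0,.070]
for n in("side","top"): print(n,"tip",proj(n,tip),"tcp",proj(n,p),"hole",proj(n,(.461,-.0285,.055)))
u,v=proj("side",tip).astype(int); crop("side",u-60,v-60,u+60,v+40,6,"pics/s8.png"); print(u-60,v-60)
E
```

```text
time: 23.35
ee_pos: [0.4605, -0.0286, 0.1562]
tcp_rot: [180.0, -0.1, 90.0]
wrist_force: [0.1, 0.8, 1.0]
opening: 0.0119
grasp_force: 78.1
1 rows travel [ 0.1  0.4 19.2] twist [ 0.0008 -0.001  -0.0007]
side tip [293.14773328 237.03907701] tcp [292.72353077 217.02833167] hole [293.47682079 245.44304717]
top tip [318.53357906 257.6262351 ] tcp [318.11179335 256.11333258] hole [318.67008538 258.03413266]
233 177
```

View pics/s8.png

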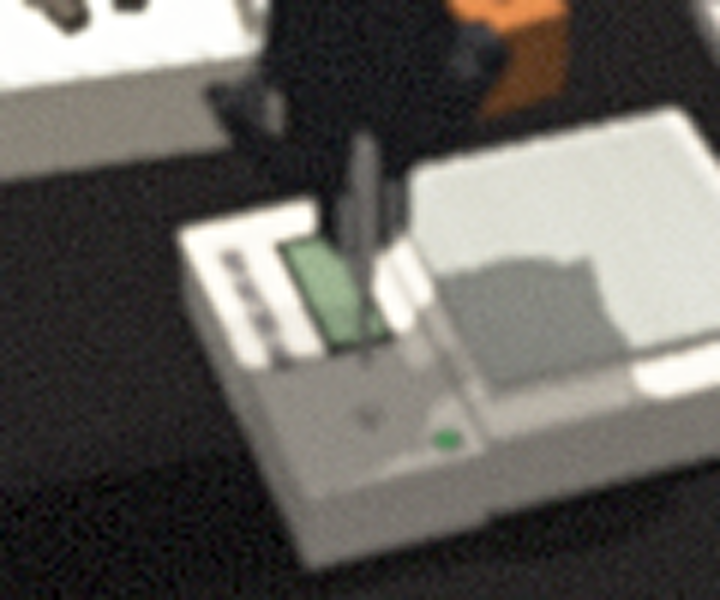

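The tip is at crop (366,357), or side px (294,236.5), and the hole at (369,418). Both are within about 1–2 px of the prediction, and the stylus is vertical. I'll go down gently, shifting slightly toward -y.

```bash
python3 -m crank '[{"gripper":5,"travel":[-1.4,0.6,10],"twist":[0,0,0]},{"gripper":5,"travel":[0,0,10],"twist":[0,0,0]},{"gripper":5,"travel":[0,0,8],"twist":[0,0,0]},{"gripper":5,"travel":[0,0,0],"twist":[0,0,0]},{"gripper":5,"travel":[0,0,4],"twist":[0,0,0]},{"gripper":5,"travel":[0,0,3],"twist":[0,0,0]},{"gripper":5,"travel":[0,0,0],"twist":[0,0,0]},{"gripper":5,"travel":[0,0,0],"twist":[0,0,0]}]' 100
```

```text
time: 24.4
ee_pos: [0.4613, -0.0301, 0.1222]
tcp_rot: [179.9, -0.0, 90.0]
wrist_force: [1.0, 0.2, 0.6]
opening: 0.0117
grasp_force: 97.3
```

```bash
python3 -m crank '[{"gripper":5,"travel":[0,0,3],"twist":[0,0,0]},{"gripper":5,"travel":[0,0,3],"twist":[0,0,0]},{"gripper":5,"travel":[0,0,0],"twist":[0,0,0]},{"gripper":5,"travel":[0,0,0],"twist":[0,0,0]}]' 100
python3 -m crank '[{"gripper":5,"travel":[0,0,3],"twist":[0,0,0]},{"gripper":5,"travel":[0,0,3],"twist":[0,0,0]},{"gripper":5,"travel":[0,0,0],"twist":[0,0,0]},{"gripper":5,"travel":[0,0,0],"twist":[0,0,0]}]' 100
```

```text
time: 24.9
ee_pos: [0.4613, -0.0301, 0.116]
tcp_rot: [179.9, -0.0, 90.0]
wrist_force: [-0.1, -0.1, 0.2]
opening: 0.0117
grasp_force: 97.3
time: 25.4
ee_pos: [0.4613, -0.0301, 0.1101]
tcp_rot: [179.9, -0.0, 90.0]
wrist_force: [-0.1, -0.1, 0.5]
opening: 0.0117
grasp_force: 97.3
```

Inside the hole with no side load, and the tip is near the button top (about 0.040). Pressing.

```bash
for i in 1 2 3; do python3 -m crank '[{"gripper":5,"travel":[0,0,1.5],"twist":[0,0,0]},{"gripper":5,"travel":[0,0,0],"twist":[0,0,0]},{"gripper":5,"travel":[0,0,0],"twist":[0,0,0]}]' 100 | grep -E "ee_pos|wrist"; done
```

```text
ee_pos: [0.4613, -0.0301, 0.1086]
wrist_force: [-0.0, 0.5, 2.2]
ee_pos: [0.4613, -0.0301, 0.1071]
wrist_force: [-0.2, 0.5, 3.8]
ee_pos: [0.4614, -0.0301, 0.1057]
wrist_force: [-0.6, -0.5, 4.4]
```

```bash
python3 -m crank '[{"gripper":5,"travel":[0,0,1],"twist":[0,0,0]},{"gripper":5,"travel":[0,0,0],"twist":[0,0,0]},{"gripper":5,"travel":[0,0,0],"twist":[0,0,0]}]' 100 | grep -E "ee_pos|wrist"; python3 -m crank '[{"gripper":5,"travel":[0,0,0.7],"twist":[0,0,0]},{"gripper":5,"travel":[0,0,0],"twist":[0,0,0]},{"gripper":5,"travel":[0,0,0],"twist":[0,0,0]}]' 100
```

```text
ee_pos: [0.4616, -0.0301, 0.1054]
wrist_force: [-2.2, 1.0, 10.8]
time: 27.28
ee_pos: [0.4617, -0.0301, 0.1052]
tcp_rot: [179.8, -0.0, 90.0]
wrist_force: [-3.9, 0.7, 14.9]
opening: 0.0118
grasp_force: 98.9
```

```bash
python3 -m crank '[{"gripper":5,"travel":[0,0,-0.4],"twist":[0,0,0]},{"gripper":5,"travel":[0,0,0],"twist":[0,0,0]},{"gripper":5,"travel":[0,0,0],"twist":[0,0,0]},{"gripper":5,"travel":[0,0,0],"twist":[0,0,0]},{"gripper":5,"travel":[0,0,0],"twist":[0,0,0]},{"gripper":5,"travel":[0,0,0],"twist":[0,0,0]},{"gripper":5,"travel":[0,0,0],"twist":[0,0,0]},{"gripper":5,"travel":[0,0,0],"twist":[0,0,0]}]' 100
python3 -c "
from workcell import bot
print(bot.get_obs()['wrist_force']); print(bot.job_done())"
```

```text
time: 28.28
ee_pos: [0.4616, -0.0301, 0.1053]
tcp_rot: [179.8, -0.0, 90.0]
wrist_force: [-2.9, 0.2, 12.3]
opening: 0.0118
grasp_force: 98.6
[-2.8855435   0.15810135 12.25902698]
the job is handed in; nothing more can be done
None
```

I handed the job in at about 28 s: all four stones are in the tub, the scoop is flat on the bench, and the gripped stylus is holding the calibration button against its stop at about 12 N; no verdict came back.

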